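# Thread the guide rod through both bushings and hold it

## Robot

A 6-joint arm with a two-finger parallel gripper is mounted at the origin on the work surface. World frame = base frame: x ahead of the robot, y to its left, z up, the work surface at z = 0. Lengths are in m, angles in rad, forces in N, time in s.
With the tool pointing down it reaches from about 0.35 to 0.975 m from the base axis. Payload 4.9 kg.
Tool frame: the origin (TCP) lies at the very end of the fingers, on their centre line; the grasp point (between the pads) lies 19 mm behind it; z points along the fingers, y is the line along which they close (so a half turn about z gives the same grasp; the last joint's range is limited). The gripper opens to 85 mm and grips with 20 to 120 N. Pads are 22 mm wide; open, the fingers measure 114 mm over their backs; the gripper's body (76 mm by 85 mm) begins 54 mm behind the grasp point. The pads swing forward as they close: fully open they stand 13 mm farther back than shut.
Start: joints at [-1.444, 0.053, 1.613, -0, 1.476, -0.119], TCP at [0.152, -0.606, 0.231] pointing down, gripper open.
Joint ranges: [-3.01, 3.01], [-1.01, 2.22], [0.06, 2.58], [-1.02, 4.17], [0.09, 2.62], [-3.14, 3.14]. Speed limits (rad/s): [2.57, 2.57, 3.14, 3.14, 3.14, 3.14].

## Interface

Orientations are given as a unit quaternion [w, x, y, z].
In Python, from plant import * gives the robot as it stands.
- The arm moves only by the tool jog_arm, never from a script. Its argument "moves" is a list that holds one entry, the list of rows, each a list of 7 numbers: the finger opening in cm, from 0 to 8.54, then the shift along the tool's x, y, z in cm, then the turn, a rotation vector about the tool's x, y, z in rad. A call has 1 to 20 rows; each row shifts and turns the commanded pose from where the row before left it, along the tool's axes as they then stand; what a row does not reach is not made up. A row lasts 1/12 s, in which the tool goes at most 41.7 mm and 7.16 degrees, less where a joint would pass 70% of its speed; a pose out of reach is approached as far as the arm can. A call is refused whole if a number of a shift passes 4.17 or a number of a turn 0.125, either way. A call with a gripper value outside its range is refused whole. The fingers move at their own pace and stop on an object; the grip force is fixed at half the most. Time passes only in rows, so rows that do not move let the fingers close. It gives the time, the measured TCP pose, the force, the opening and the grip force at its end, in the units of the state.
- state(): the state, without advancing time (a new reading comes with each control period).
- grab_frame(name): name is "side" or "top"; returns a dict with "color" (400x640x3 uint8, blue, green, red), "depth" (400x640 float32, m along the optical axis (not along the pixel's ray), 0 where there is no reading), "fx", "fy", "cx", "cy" (pixels), "R" (3x3) and "t" (3): a world point X has camera coordinates R X + t. Camera axes: x right, y down, z forward; pixel columns grow to the right and rows downward; lengths in m; the calibration is good to about 2 mm. A picture is of the moment at which its call begins.
- job_done(): hands the job in; it is judged then, once.
Trained networks look in a picture, given as the dict that the camera call returned (one of the last four; its "shot" number tells which), for a name from the list of things; names that differ only in an ending like _2 or _b are one class to them, and where a whole thing is asked for, a point or a joint stands for the part that bears it (a point fixed in the world has none). Each returns a list of dicts, best first, with "p" (0 to 1); they miss things now and then, are a little off and sometimes report something else, mostly with a low value. They report only what shows in the picture. A call takes as long as a camera call. They do not tell look-alikes from the thing itself.
- recognise(name, picture): "rect" ([centre column, centre row, width, height] in pixels, round what is visible of it).
- regions_of(name, picture): "pixels" (400x640 bool, what is visible of it) and "rect" ([centre column, centre row, width, height] in pixels, round what is visible of it).
The state is a dict: "time": time; "joint_pos": joint angles; "joint_vel": joint speeds; "joint_efforts": joint torques, N m; "tool_pos": TCP position; "tool_rot": TCP orientation; "contact_force": force on the tool from outside, world axes, zero at the start; "ft_torque": the same for the moment, N m; "gripper_width": opening from 0.0 (shut) to 1.0 (fully open); "grasp_force": force on a finger pad.
Only numpy, scipy, OpenCV 4.12 (cv2) and the standard library are available. Lean on these libraries where they do the work, as an engineer would, in place of code of your own. Each camera call takes 0.05 s, during which the arm holds its last target. There are 200 camera calls.

## Task

Turn the knob on top of the black two-plate fixture clockwise until it clicks past its detent and its steel flag has swung right off the upper bushing. Then take the long guide rod (the one with the tall round head) out of the rack and thread it, nose down, through the upper and then the lower bushing. Finish while still gripping it, with its nose showing well below the lower bushing and its head held well clear above the upper plate, so that neither the head nor the nose rests on anything; leave everything else lying about as it is.

Things in the scene. Friction and masses are not known exactly. Their poses are not given: they have to be found in the camera images.
- fixture: Rigid, fixed: aluminium foot 100 x 200 x 6 mm and two black plates 80 x 180 x 10 mm on four pillars, at 50 to 60 mm and 105 to 115 mm above the table. Origin: centre of the underside; z up, y along the long side. A vertical bore runs through both plates at y = +50 mm; the knob stands at y = -35 mm; a spring plunger in a brass block (18 mm tall) beyond it bears on it.
- upper_bore (a point): Centre of the mouth of the upper bushing, on the top face of the upper plate (115 mm above the table). Bore 15 mm in diameter, 10 mm deep, right through, with a thin brass ring round its mouth. z up. At the start the steel flag lies across it, 6 mm above the plate.
- lower_bore (a point): Centre of the mouth of the lower bushing, on the top face of the lower plate (60 mm above the table), straight below upper_bore. Bore 15 mm in diameter, 10 mm deep, right through: its underside is 50 mm above the table, 44 mm above the foot plate. z up.
- shutter (a joint): Angle (rad) of knob and flag, 0 to 1.4, at first 0 to 0.15; grows clockwise seen from above. Detent: from 0.25 a sprung plunger resists with up to about 0.15 N m; at 0.6 it tips over and helps on to about 0.95, then the knob turns freely and stays. Let go before 0.6 it springs back. Open: above 0.85. The steel flag (3 mm thick, a 28 mm disc 85 mm from the knob axis) turns with the knob.
- knob_grip (a point): Point on the knob's vertical axis at the height to grip, 155 mm above the table. The knob is an aluminium bar handle 14 mm thick, 42 mm long, reaching 12 mm above this point and 26 mm below it, on a 44 mm disc. The point's y axis lies along the bar and points along the flag (at joint 0: the fixture's y), its x axis across the bar's 14 mm.
- guide_rod: The long steel guide rod, loose, 0.12 to 0.24 kg: shaft 12 mm in diameter and 105 mm long, its last 10 mm tapering to a 6 mm nose, with a plain cylindrical head 22 mm in diameter and 30 mm tall on top. Origin: centre of the nose end; z along the rod towards the head. At the start it hangs upright by its head in one of the rack's three holes, nose 15 mm above the table.
- rod_head (a point): Centre of the guide rod's head, on its axis, 120 mm from the nose end (head from 105 to 135 mm). Starts 135 mm above the table.
- rack: Fixed grey rod rack, 60 x 190 mm, its top face 120 mm above the table; three 16 mm holes through the 10 mm top plate at y = -65, 0 and +65 mm hold three pins that hang by their heads. Open at the front and back, end walls at y = +-92 mm. Origin: centre of the underside; z up, y along the row.
- disc_pin: Bystander in the rack: short steel pin, 55 mm shaft, flat disc head 34 mm wide and 10 mm tall. Origin: nose end. Leave it in its hole.
- square_pin: Bystander in the rack: steel pin, 70 mm shaft, square head 26 mm wide and 18 mm tall. Origin: nose end. Leave it in its hole.
- screwdriver: Bystander: screwdriver with a yellow handle lying on the table. Origin: on its length, underside. Leave it.
- hub: Bystander: black hub, 40 x 110 x 22 mm. Origin: centre of its underside. Leave it.
- spool: Bystander: black spool, 70 mm in diameter, 50 mm tall. Origin: centre of its underside. Leave it.
- jar: Bystander: small clear jar, 40 mm in diameter, 50 mm tall, near the robot. Origin: centre of its underside. Leave it.
- wrench: Bystander: steel wrench lying on the table. Origin: on its length, underside. Leave it.
Not all that is in view belongs to the job. Leave any purple or red look-alike of the guide_rod alone.

How it is judged:
By the outcome, as a careful person would: the job done as asked, in the order asked, and still so for the second after the job is handed in, while the arm keeps its last pose, push and grip.
It also fails if it takes over 61 s, if anything falls off the work surface, if the arm or the gripper's body presses on something with over 40 N, if the wrist force passes 120 N, or if a joint passes its speed limit or range.

## Working session

There is one attempt and no reset: what is moved stays moved. The work goes in short steps, Python scripts to look and compute and a tool call to move; the robot and the scene stay as the last step left them, time stands still between calls to the robot, and variables do not carry over. Pictures are saved under pics/ and viewed, at most 10 in all, crops included, and the job is handed in when it is done.

Besides the shell and the picture viewer there is one more tool, called in YAML: its name, and indented under it one key for each argument. jog_arm: Moves the arm, as the interface text tells. Its arguments: {"type":"object","properties":{"moves":{"type":"array"}},"required":["moves"]}

```bash
mkdir -p pics
cat > h.py <<'E'
from plant import *
import numpy as np, cv2
from scipy.spatial.transform import Rotation as Ro
def world(f,u,v,d):
    c=np.stack([(u-f["cx"])/f["fx"]*d,(v-f["cy"])/f["fy"]*d,d],-1)
    return (c-f["t"])@f["R"]
def proj(f,X):
    c=f["R"]@np.array(X)+f["t"]; return c[0]/c[2]*f["fx"]+f["cx"],c[1]/c[2]*f["fy"]+f["cy"]
def cloud(f):
    v,u=np.mgrid[0:400,0:640]; return world(f,u,v,f["depth"].astype(float))
E
python3 - <<'E'
from h import *
S=state(); print({k:np.round(v,3) for k,v in S.items()})
for n in("side","top"):
    f=grab_frame(n); cv2.imwrite(f"pics/{n}0.png",f["color"]); np.savez(f"{n}0.npz",**f)
    print(n,f["fx"],np.round(f["R"],3).tolist(),np.round(f["t"],3), "cam",np.round(-f["R"].T@f["t"],3))
    for o in("fixture","guide_rod","rack","knob_grip","rod_head","disc_pin","square_pin","upper_bore"):
        try: print(o,[(round(r["p"],2),np.round(r["rect"]).tolist()) for r in recognise(o,f)][:4])
        except Exception as e: print(o,e)
E
```

```text
{'time': np.float64(0.0), 'joint_pos': array([-1.444,  0.053,  1.614, -0.   ,  1.476, -0.119]), 'joint_vel': array([-0.   ,  0.   , -0.001, -0.   ,  0.001,  0.001]), 'joint_efforts': array([-1.0000e-03, -3.9368e+01, -3.7018e+01, -0.0000e+00,  7.0000e-03,
       -0.0000e+00]), 'tool_pos': array([ 0.152, -0.606,  0.23 ]), 'tool_rot': array([-0.001,  0.992,  0.123, -0.   ]), 'contact_force': array([ 0.694, -0.353, -0.084]), 'ft_torque': array([-0.005, -0.041, -0.039]), 'grasp_force': np.float64(0.0), 'gripper_width': np.float64(1.004)}
side 438.7238391160263 [[0.952, -0.307, 0.012], [-0.157, -0.517, -0.842], [0.264, 0.799, -0.54]] [-0.556  0.15   0.96 ] cam [ 0.299 -0.86   0.651]
fixture [(0.56, [258.0, 175.0, 40.0, 68.0])]
guide_rod [(0.76, [240.0, 231.0, 11.0, 52.0]), (0.6, [231.0, 249.0, 14.0, 47.0]), (0.48, [286.0, 239.0, 12.0, 53.0])]
rack [(0.88, [305.0, 269.0, 80.0, 106.0])]
knob_grip [(0.6, [256.0, 153.0, 21.0, 20.0])]
rod_head [(0.74, [284.0, 240.0, 8.0, 55.0]), (0.67, [233.0, 251.0, 13.0, 56.0]), (0.54, [241.0, 233.0, 15.0, 54.0])]
disc_pin [(0.61, [321.0, 262.0, 20.0, 22.0])]
square_pin [(0.53, [300.0, 253.0, 18.0, 40.0])]
upper_bore [(0.92, [256.0, 175.0, 38.0, 70.0])]
top 366.604250825014 [[0.004, -1.0, 0.014], [-0.997, -0.005, -0.071], [0.071, -0.014, -0.997]] [-0.06   0.589  1.125] cam [ 0.508 -0.041  1.164]
fixture [(0.72, [234.0, 232.0, 77.0, 50.0])]
guide_rod [(0.49, [227.0, 233.0, 39.0, 24.0]), (0.48, [327.0, 263.0, 3.0, 4.0]), (0.44, [353.0, 237.0, 5.0, 8.0])]
rack [(0.91, [372.0, 231.0, 72.0, 38.0])]
knob_grip [(0.91, [230.0, 233.0, 46.0, 26.0]), (0.69, [234.0, 232.0, 79.0, 47.0])]
rod_head [(0.62, [352.0, 235.0, 3.0, 9.0]), (0.53, [325.0, 262.0, 6.0, 9.0])]
disc_pin [(0.54, [226.0, 233.0, 41.0, 25.0])]
square_pin [(0.68, [374.0, 228.0, 10.0, 8.0])]
upper_bore [(0.76, [235.0, 233.0, 80.0, 48.0])]
```

View pics/side0.png

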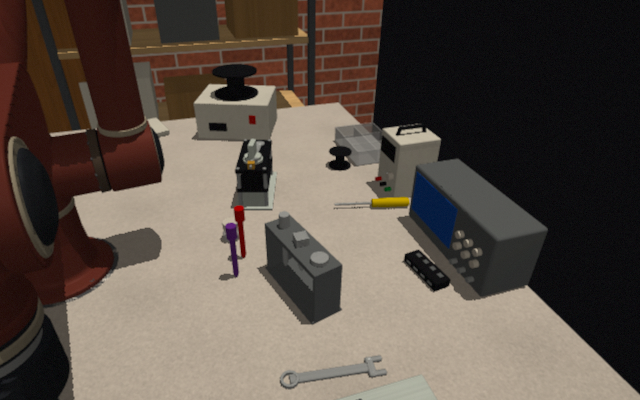

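View pics/top0.png

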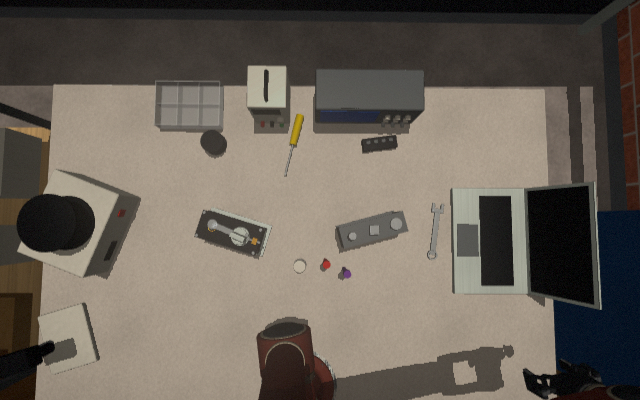

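The side view shows the fixture at about (257,175). The rack runs from (284,220), the tall round head, to (319,258), the disc. The red and purple look-alikes stand at (240,230) and (232,250). In the top view the fixture is at (234,232), the rack at (372,231) and the rod head at (352,237). Next I measure these and look closer.

Run:
```python
from h import *
T=dict(np.load("top0.npz"));S=dict(np.load("side0.npz"))
for n,f,box in(("top",T,(185,195,275,270)),("rk",T,(325,200,415,260)),("side",S,(225,130,285,215)),("srk",S,(255,205,345,320))):
    pass
def crop(f,x0,y0,x1,y1,w,h): return cv2.resize(f["color"][y0:y1,x0:x1],(w,h),interpolation=cv2.INTER_CUBIC)
a=np.vstack([np.hstack([crop(T,185,205,285,265,400,240),crop(T,325,205,425,265,400,240)]),
 np.hstack([crop(S,210,135,310,215,400,320),crop(S,255,205,355,285,400,320)])])
cv2.imwrite("pics/crops.png",a)
P=cloud(T)
def rect(lo,hi,u0,v0,u1,v1):
    m=np.zeros((400,640),bool);m[v0:v1,u0:u1]=1
    m&=(P[...,2]>lo)&(P[...,2]<hi); q=P[m]
    r=cv2.minAreaRect((q[:,:2]*1000).astype(np.float32)); print(lo,hi,len(q),np.round(q.mean(0),4),np.round(np.median(q[:,2]),4),r)
rect(.108,.122,185,195,285,270)
rect(.14,.175,185,195,285,270)
rect(.112,.125,325,205,415,260)
rect(.145,.16,325,205,365,260)
rect(.0,.01,500,380,530,395)
# heights per region in rack
Q=cloud(S)
for f,C,pts in((T,P,[(352,237),(374,230),(397,224),(213,225),(239,237),(253,241),(230,232),(300,266),(325,263),(346,272)]),(S,Q,[(284,219),(301,240),(319,258),(253,150),(254,160)])):
    for p in pts: print(p,np.round(C[p[1],p[0]],4))
```

```text
0.108 0.122 1374 [0.4737 0.2039 0.1161] 0.116 ((472.6751708984375, 199.6773681640625), (180.87351989746094, 80.29680633544922), 72.87934875488281)
0.14 0.175 101 [0.463  0.1642 0.1646] 0.1669 ((462.3345947265625, 165.64219665527344), (41.51106262207031, 14.49405574798584), 66.93452453613281)
0.112 0.125 1136 [ 0.4816 -0.2072  0.1206] 0.1206 ((482.4549560546875, -211.37059020996094), (60.52418518066406, 190.30113220214844), 15.137733459472656)
0.145 0.16 51 [ 0.466  -0.1486  0.1505] 0.1504 ((466.58795166015625, -149.27304077148438), (19.308536529541016, 19.414785385131836), 0.719033420085907)
0.0 0.01 279 [-0.0035 -0.6605  0.0023] 0.002 ((-2.363332748413086, -664.4703979492188), (91.81846618652344, 43.37771224975586), 89.07258605957031)
(352, 237) [ 0.4626 -0.148   0.1503]
(374, 230) [ 0.4817 -0.2109  0.1378]
(397, 224) [ 0.4985 -0.2775  0.1292]
(213, 225) [0.4937 0.2407 0.1259]
(239, 237) [0.4623 0.1587 0.1682]
(253, 241) [0.4498 0.1266 0.1333]
(230, 232) [0.4742 0.193  0.1246]
(300, 266) [ 0.371  -0.002   0.0505]
(325, 263) [ 0.3897 -0.0743  0.1346]
(346, 272) [ 0.3655 -0.1325  0.1369]
(284, 219) [ 0.4654 -0.1604  0.1429]
(301, 240) [ 0.4811 -0.2277  0.1365]
(319, 258) [ 0.4999 -0.2796  0.1296]
(253, 150) [0.4628 0.1427 0.1526]
(254, 160) [0.4631 0.14   0.1254]
```

View pics/crops.png

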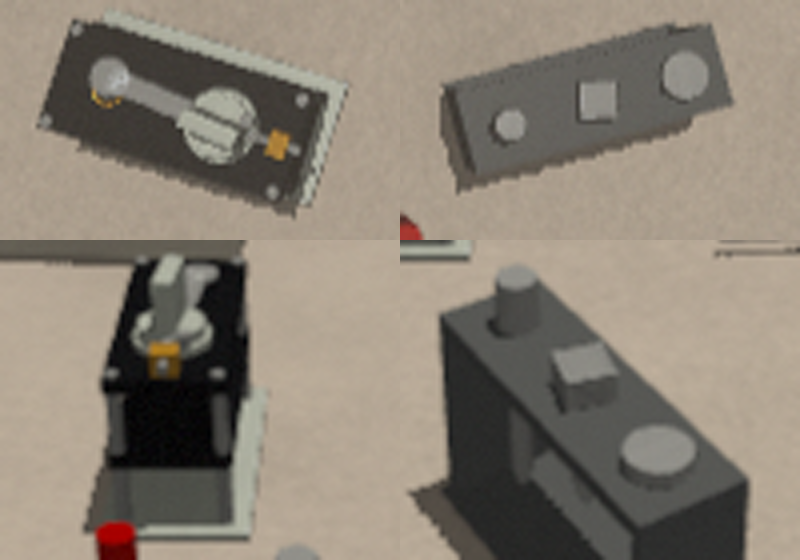

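jog_arm:
  moves:
    - [[8.5,3.03,-1.87,-0.25,0,0,0],[8.5,3.03,-1.87,-0.25,0,0,0],[8.5,3.03,-1.87,-0.25,0,0,0],[8.5,3.03,-1.87,-0.25,0,0,0],[8.5,3.03,-1.87,-0.25,0,0,0],[8.5,3.03,-1.87,-0.25,0,0,0],[8.5,3.03,-1.87,-0.25,0,0,0],[8.5,3.03,-1.87,-0.25,0,0,0],[8.5,3.03,-1.87,-0.25,0,0,0],[8.5,3.03,-1.87,-0.25,0,0,0],[8.5,3.03,-1.87,-0.25,0,0,0],[8.5,3.03,-1.87,-0.25,0,0,0]]

```text
time: 1.9
tool_pos: [0.4512, -0.2986, 0.2617]
tool_rot: [0.0, 0.992, 0.123, 0.0]
contact_force: [0.9, -0.4, 0.0]
gripper_width: 0.993
grasp_force: 0.0
```

jog_arm:
  moves:
    - [[6,0.9,-3.21,0,0,0,0],[6,0.9,-3.21,0,0,0,0],[6,0.9,-3.21,0,0,0,0],[6,0.9,-3.21,0,0,0,0],[6,0.9,-3.21,0,0,0,0],[6,0.9,-3.21,0,0,0,0],[6,0.9,-3.21,0,0,0,0],[6,0.9,-3.21,0,0,0,0],[6,0.9,-3.21,0,0,0,0],[6,0.9,-3.21,0,0,0,0],[6,0.9,-3.21,0,0,0,0],[6,0.9,-3.21,0,0,0,0],[6,0.9,-3.21,0,0,0,0],[6,0.9,-3.21,0,0,0,0],[6,0,0,0,0,0,0]]

```text
time: 3.15
tool_pos: [0.4624, 0.171, 0.2614]
tool_rot: [-0.001, 0.992, 0.125, 0.0]
contact_force: [0.8, -0.1, 0.1]
gripper_width: 0.704
grasp_force: 0.0
```

jog_arm:
  moves:
    - [[5,0,0,0,0,0,-0.115],[5,0,0,0,0,0,-0.115],[5,0,0,0,0,0,-0.115],[5,0,0,0,0,0,-0.115],[5,0,0,0,0,0,-0.115],[5,0,0,0,0,0,-0.115],[5,0,0,0,0,0,-0.115],[5,0,0,0,0,0,-0.115],[5,0,0,0,0,0,0]]

```text
time: 3.9
tool_pos: [0.463, 0.1661, 0.2614]
tool_rot: [0.0, 0.834, 0.551, 0.0]
contact_force: [0.2, 0.5, 0.3]
gripper_width: 0.59
grasp_force: 0.0
```

Run:
```python
from h import *
f=grab_frame("side");S=dict(np.load("side0.npz"))
s=state();p=s["tool_pos"];q=s["tool_rot"];R=Ro.from_quat(np.r_[q[1:],q[0]]).as_matrix()
print(proj(f,p))
Q=cloud(S)
def rect(C,lo,hi,u0,v0,u1,v1):
    m=np.zeros((400,640),bool);m[v0:v1,u0:u1]=1
    m&=(C[...,2]>lo)&(C[...,2]<hi); q=C[m]
    print(lo,hi,len(q),np.round(np.median(q[:,2]),4),cv2.minAreaRect((q[:,:2]*1000).astype(np.float32)))
rect(Q,.11,.12,225,130,285,200); rect(Q,.162,.172,225,130,285,200)
rect(Q,.116,.125,255,205,345,300); rect(Q,.146,.156,270,205,300,235)
# fingers now: points in tool frame near tip
C=cloud(f); D=(C-p)@R
m=(abs(D[...,0])<.05)&(abs(D[...,1])<.08)&(D[...,2]>-.045)&(D[...,2]<.03)
for lab,mm in(("neg",m&(D[...,1]<0)),("pos",m&(D[...,1]>0))):
    print(lab,mm.sum(),np.round(np.percentile(D[mm],[0,5,50,95,100],axis=0),4).tolist())
im=f["color"].copy()
for X in(p,(.4874,.2475,.115)):
    u,v=proj(f,X);cv2.circle(im,(int(u*1),int(v)),1,(0,255,0),-1)
cv2.imwrite("pics/s1.png",cv2.resize(im[50:230,160:340],(720,720)[:1]+(600,),interpolation=cv2.INTER_CUBIC))
```

```text
(np.float64(248.3523024092408), np.float64(105.81451815979591))
0.11 0.12 610 0.1134 ((474.7355041503906, 196.7180938720703), (187.88833618164062, 80.92227172851562), 72.82087707519531)
0.162 0.172 50 0.1648 ((465.0380859375, 162.7396697998047), (46.42448043823242, 14.247633934020996), 67.96757507324219)
0.116 0.125 1504 0.119 ((484.7802734375, -215.34107971191406), (61.5665168762207, 193.1024169921875), 15.017250061035156)
0.146 0.156 59 0.1488 ((467.10784912109375, -153.46644592285156), (19.534772872924805, 18.78655242919922), 46.06980895996094)
neg 123 [[-0.0167, -0.0469, -0.0449], [-0.0145, -0.0372, -0.0429], [-0.0087, -0.0272, -0.0255], [0.0059, -0.024, -0.005], [0.0117, -0.0231, -0.001]]
pos 109 [[-0.0168, 0.0256, -0.0448], [-0.0145, 0.0265, -0.0432], [-0.0101, 0.0337, -0.0264], [0.0014, 0.0397, -0.0082], [0.0086, 0.0454, -0.0019]]
```

View pics/s1.png

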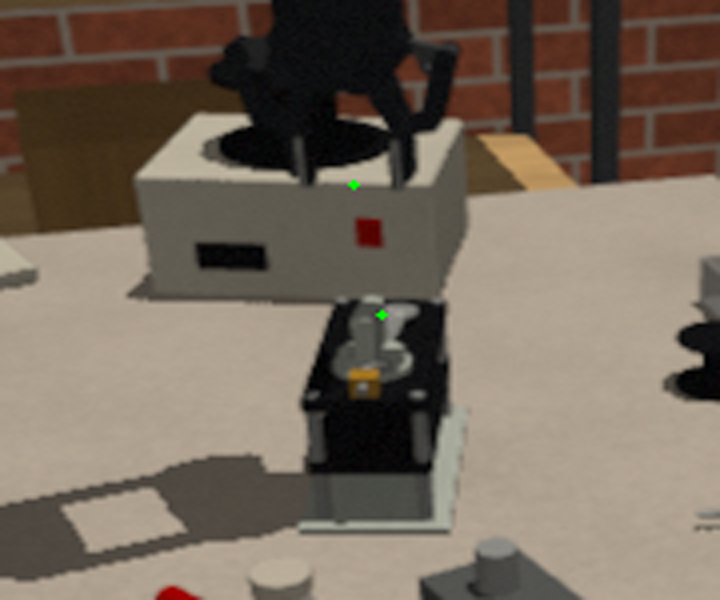

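The crop shows the open fingers straddling the knob from above, with the TCP mark at crop (352,185). The side-camera offset seen on the fingers (about 4 mm in y) accounts for the difference between the two views. So the top view is sound: knob at (0.462, 0.166). Descending to grip.

jog_arm:
  moves:
    - [[5,0,0,2.0,0,0,0],[5,0,0,2.0,0,0,0],[5,0,0,2.0,0,0,0],[5,0,0,2.0,0,0,0],[5,0,0,2.0,0,0,0],[5,0,0,1.2,0,0,0],[5,0,0,1.0,0,0,0],[5,0,0,0,0,0,0]]

```text
time: 4.62
tool_pos: [0.4617, 0.1661, 0.1371]
tool_rot: [-0.001, 0.835, 0.55, -0.002]
contact_force: [0.1, -0.8, -0.8]
gripper_width: 0.586
grasp_force: 0.0
```

jog_arm:
  moves:
    - [[0.8,0,0,0,0,0,0],[0.8,0,0,0,0,0,0],[0.8,0,0,0,0,0,0],[0.8,0,0,0,0,0,0],[0.8,0,0,0,0,0,0],[0.8,0,0,0,0,0,0],[0.8,0,0,0,0,0,0],[0.8,0,0,0,0,0,0]]

```text
time: 5.28
tool_pos: [0.4646, 0.1665, 0.1411]
tool_rot: [0.001, 0.835, 0.55, 0.002]
contact_force: [2.6, -2.6, 5.3]
gripper_width: 0.156
grasp_force: 63.1
```

jog_arm:
  moves:
    - [[0.8,0,0,-0.2,0,0,0.08],[0.8,0,0,0,0,0,0.1],[0.8,0,0,0,0,0,0.1],[0.8,0,0,0,0,0,0.1],[0.8,0,0,0,0,0,0.1],[0.8,0,0,0,0,0,0]]

```text
time: 5.78
tool_pos: [0.4652, 0.166, 0.1412]
tool_rot: [0.001, 0.942, 0.334, 0.003]
contact_force: [11.4, -2.1, -4.4]
gripper_width: 0.148
grasp_force: 61.6
```

jog_arm:
  moves:
    - [[0.8,0,0,0,0,0,0.1],[0.8,0,0,0,0,0,0.1],[0.8,0,0,0,0,0,0.1],[0.8,0,0,0,0,0,0.1],[0.8,0,0,0,0,0,0.1],[0.8,0,0,0,0,0,0.1],[0.8,0,0,0,0,0,0],[0.8,0,0,0,0,0,0]]

```text
time: 6.45
tool_pos: [0.4656, 0.165, 0.1412]
tool_rot: [0.002, 0.999, 0.042, 0.004]
contact_force: [12.8, -5.0, -5.4]
gripper_width: 0.145
grasp_force: 61.5
```

jog_arm:
  moves:
    - [[5,0,0,0,0,0,0],[5,0,0,0,0,0,0],[5,0,0,0,0,0,0],[5,0,0,0,0,0,0],[5,0,0,-1,0,0,0],[5,0,0,-2,0,0,0],[5,0,0,-3,0,0,0],[5,0,0,-3,0,0,0],[5,0,0,-3,0,0,0],[5,0,0,0,0,0,0]]

```text
time: 7.28
tool_pos: [0.4659, 0.1673, 0.27]
tool_rot: [-0.001, 0.999, 0.043, 0.006]
contact_force: [0.1, 0.5, 0.6]
gripper_width: 0.583
grasp_force: 0.0
```

jog_arm:
  moves:
    - [[5,-0.25,3.16,0,0,0,0],[5,-0.25,3.16,0,0,0,0],[5,-0.25,3.16,0,0,0,0],[5,-0.25,3.16,0,0,0,0],[4.5,-0.25,3.16,0,0,0,0],[4.5,-0.25,3.16,0,0,0,0],[4.5,-0.25,3.16,0,0,0,0],[4.5,-0.25,3.16,0,0,0,0],[4.5,-0.25,3.16,0,0,0,0],[4.5,-0.25,3.16,0,0,0,0],[4.5,0,0,0,0,0,-0.09],[4.5,0,0,0,0,0,-0.09],[4.5,0,0,0,0,0,0],[4.5,0,0,0,0,0,0]]

```text
time: 8.45
tool_pos: [0.4651, -0.1504, 0.2615]
tool_rot: [-0.0, 0.991, 0.131, 0.0]
contact_force: [0.1, 0.3, 0.6]
gripper_width: 0.53
grasp_force: 0.0
```

```bash
cat >> h.py <<'E'
def go(target,yang):
    "delta to world target with tool down, tool y at yang: shift (cm, tool axes) and rotvec"
    s=state();p=s["tool_pos"];q=s["tool_rot"];R=Ro.from_quat(np.r_[q[1:],q[0]])
    c,n=np.cos(yang),np.sin(yang); G=Ro.from_matrix(np.array([[-n,c,0],[c,n,0],[0,0,-1]]).T.reshape(3,3).T)
    print("pos",np.round(p,4),"shift cm",np.round(R.inv().apply(np.array(target)-p)*100,2),"rot",np.round((R.inv()*G).as_rotvec(),3))
E
python3 - <<'E'
from h import *
go((.4685,-.1498,.126),-1.307)
f=grab_frame("top"); cv2.imwrite("pics/t2.png",cv2.resize(f["color"][195:275,180:280],(800,600)[:1]+(600,),interpolation=cv2.INTER_CUBIC))
C=cloud(f);s=state();p=s["tool_pos"];q=s["tool_rot"];R=Ro.from_quat(np.r_[q[1:],q[0]]).as_matrix()
go((.4685,-.1498,.126),-1.307)
# finger position seen in side
f=grab_frame("side");D=(cloud(f)-p)@R
m=(abs(D[...,0])<.04)&(abs(D[...,1])<.08)&(D[...,2]>-.035)&(D[...,2]<.02)
for mm in(m&(D[...,1]<0),m&(D[...,1]>0)): print(mm.sum(),np.round(np.percentile(D[mm],[0,5,50,95,100],axis=0),4).tolist())
E
```

```text
pos [ 0.4651 -0.1504  0.2615] shift cm [ 0.34  0.03 13.55] rot [-0. -0. -0.]
pos [ 0.4652 -0.1502  0.2615] shift cm [ 0.33  0.05 13.55] rot [-0. -0.  0.]
191 [[-0.0121, -0.0313, -0.0349], [-0.0112, -0.0251, -0.0337], [-0.002, -0.0214, -0.0185], [0.0093, -0.0193, -0.0041], [0.0113, -0.0182, -0.0008]]
185 [[-0.0122, 0.0246, -0.0349], [-0.0115, 0.0265, -0.0333], [-0.0057, 0.0344, -0.0195], [0.0057, 0.0383, -0.0037], [0.0123, 0.0404, -0.0001]]
```

View pics/t2.png

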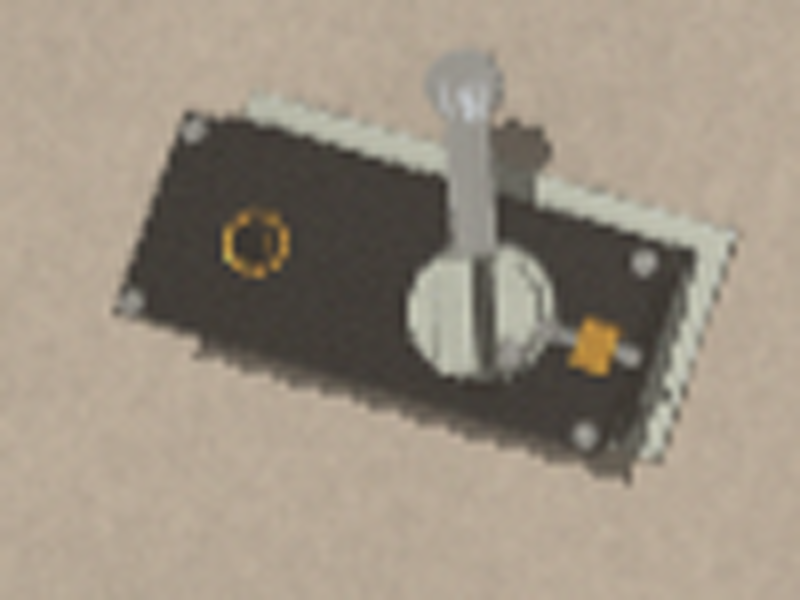

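The crop shows the flag now pointing up at (465,85), well off the brass ring at (256,243), so the shutter is open. Now the rod.

jog_arm:
  moves:
    - [[4.5,0.18,0,2.5,0,0,0],[4.5,0,0,2.5,0,0,0],[4.5,0,0,2.5,0,0,0],[4.5,0,0,2.5,0,0,0],[4.5,0,0,2.0,0,0,0],[4.5,0,0,1.0,0,0,0],[4.5,0,0,0.5,0,0,0],[4.5,0,0,0,0,0,0]]

```text
time: 9.22
tool_pos: [0.4666, -0.1496, 0.1256]
tool_rot: [-0.0, 0.991, 0.133, -0.001]
contact_force: [-0.6, 0.3, -0.6]
gripper_width: 0.525
grasp_force: 0.0
```

jog_arm:
  moves:
    - [[1.5,0,0,0,0,0,0],[1.5,0,0,0,0,0,0],[1.5,0,0,0,0,0,0],[1.5,0,0,0,0,0,0],[1.5,0,0,0,0,0,0],[1.5,0,0,0,0,0,0],[1.5,0,0,0,0,0,0],[1.5,0,0,0,0,0,0]]

```text
time: 9.88
tool_pos: [0.4681, -0.1505, 0.1284]
tool_rot: [0.001, 0.991, 0.132, 0.001]
contact_force: [-0.6, 1.2, 6.0]
gripper_width: 0.235
grasp_force: 59.0
```

jog_arm:
  moves:
    - [[1.5,0,0,-0.5,0,0,0],[1.5,0,0,-1,0,0,0],[1.5,0,0,-1.5,0,0,0],[1.5,0,0,-1.5,0,0,0],[1.5,0,0,-1.5,0,0,0],[1.5,0,0,-1.5,0,0,0],[1.5,0,0,-1.5,0,0,0],[1.5,0,0,-1.5,0,0,0],[1.5,0,0,-1.5,0,0,0],[1.5,0,0,-1.5,0,0,0],[1.5,0,0,-1.5,0,0,0],[1.5,0,0,-1.5,0,0,0],[1.5,0,0,-1.0,0,0,0],[1.5,0,0,0,0,0,0],[1.5,0,0,0,0,0,0]]

```text
time: 11.13
tool_pos: [0.467, -0.1501, 0.3017]
tool_rot: [0.0, 0.991, 0.132, 0.0]
contact_force: [1.2, -0.1, -1.7]
gripper_width: 0.234
grasp_force: 58.8
```

```bash
cat > m.py <<'E'
from h import *
def rodline(tag):
    s=state();p=s["tool_pos"];q=s["tool_rot"];R=Ro.from_quat(np.r_[q[1:],q[0]]).as_matrix()
    f=grab_frame("side");D=(cloud(f)-p)@R
    m=(abs(D[...,0])<.03)&(abs(D[...,1])<.03)&(D[...,2]>.005)&(D[...,2]<.14)&(f["depth"]>0)
    z=D[...,2]
    for lo in np.arange(.01,.115,.015):
        k=m&(z>=lo)&(z<lo+.015)
        if k.sum(): print(round(lo,3),k.sum(),np.round(np.percentile(D[k],[5,50,95],axis=0)[:,:2]*1000,1).tolist())
    print("zmax",np.round(np.sort(z[m])[-5:],4),"tcp",np.round(p,4),q.round(4))
    np.savez(tag+".npz",**f); return f,p,R
E
python3 - <<'E'
from m import *
f,p,R=rodline("s3")
u,v=map(int,proj(f,p)); print(u,v)
cv2.imwrite("pics/s3.png",cv2.resize(f["color"][v-60:v+90,u-75:u+75],(600,600),interpolation=cv2.INTER_CUBIC))
t=grab_frame("top"); 
P=cloud(t)
c=t["color"].astype(int)[195:275,180:240]; b=(c[...,2]-c[...,0]>50)&(c[...,2]>110)
vv,uu=np.nonzero(b); print(len(uu),"ring px",uu.mean()+180,vv.mean()+195,(uu.min()+uu.max())/2+180,(vv.min()+vv.max())/2+195)
# intersect with z=.116
for z in(.115,.116):
    d=t["R"].T@np.array([(uu.mean()+180-t["cx"])/t["fx"],(vv.mean()+195-t["cy"])/t["fy"],1]);o=-t["R"].T@t["t"]
    print(z,np.round(o+d*(z-o[2])/d[2],4))
E
```

```text
0.01 40 [[-6.3, 0.0], [-3.6, 5.7], [2.5, 7.5]]
0.025 42 [[-6.7, 1.5], [-3.8, 5.6], [1.1, 7.9]]
0.04 42 [[-6.9, 0.7], [-4.3, 5.6], [1.4, 8.0]]
0.055 50 [[-6.8, -0.5], [-3.5, 5.1], [4.2, 7.8]]
0.07 41 [[-7.2, 2.6], [-4.0, 5.6], [2.8, 8.0]]
0.085 40 [[-6.9, 2.0], [-3.6, 5.9], [1.9, 7.5]]
0.1 25 [[-6.3, 0.6], [-3.0, 4.8], [1.5, 7.3]]
zmax [0.1118 0.1119 0.1124 0.1136 0.1138] tcp [ 0.467  -0.1501  0.3017] [2.000e-04 9.912e-01 1.325e-01 3.000e-04]
281 144
21 ring px 211.33333333333334 227.42857142857144 211.5 227.0
0.115 [0.4866 0.2482 0.115 ]
0.116 [0.4866 0.2479 0.116 ]
```

View pics/s3.png

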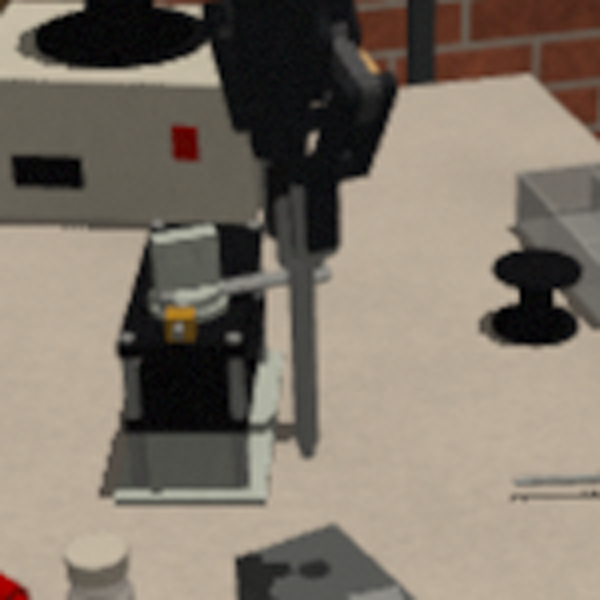

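The rod hangs straight in the fingers, nose at crop (307,450), and shows no tilt relative to the tool. Moving over the bore.

jog_arm:
  moves:
    - [[1.5,0.4,-1.35,0,0,0,0],[1.5,0.89,-2.7,0,0,0,0],[1.5,0.89,-2.7,0,0,0,0],[1.5,0.89,-2.7,0,0,0,0],[1.5,0.89,-2.7,0,0,0,0],[1.5,0.89,-2.7,0,0,0,0],[1.5,0.89,-2.7,0,0,0,0],[1.5,0.89,-2.7,0,0,0,0],[1.5,0.89,-2.7,0,0,0,0],[1.5,0.89,-2.7,0,0,0,0],[1.5,0.89,-2.7,0,0,0,0],[1.5,0.89,-2.7,0,0,0,0],[1.5,0.89,-2.7,0,0,0,0],[1.5,0.89,-2.7,0,0,0,0],[1.5,0.5,-1.3,0,0,0,0],[1.5,0,0,0,0,0,0],[1.5,0,0,0,0,0,0],[1.5,0,0,0,0,0,0]]

```text
time: 12.73
tool_pos: [0.4879, 0.246, 0.3006]
tool_rot: [0.0, 0.991, 0.132, -0.001]
contact_force: [0.8, -0.5, -0.9]
gripper_width: 0.232
grasp_force: 59.0
```

Run:
```python
from m import *
f,p,R=rodline("s4")
go((.4885,.2469,.245),-1.307)
nose=p+R@np.array([0,0,.111]); print(np.round(nose,4),proj(f,nose),proj(f,(.4885,.2469,.115)))
c=f["color"].astype(int)[100:220,200:300]; b=(c[...,2]-c[...,0]>50)&(c[...,2]>90)
print([(u+200,v+100) for v,u in zip(*np.nonzero(b))])
u,v=map(int,proj(f,nose))
cv2.imwrite("pics/s4.png",cv2.resize(f["color"][v-40:v+60,u-50:u+50],(600,600),interpolation=cv2.INTER_CUBIC)); print(u,v)
```

```text
0.01 21 [[-7.4, 3.2], [-3.5, 6.3], [1.2, 9.8]]
0.025 28 [[-7.3, 1.1], [-2.1, 5.0], [3.5, 9.6]]
0.04 25 [[-7.3, -0.2], [-4.1, 6.9], [2.3, 8.9]]
0.055 25 [[-7.0, 2.5], [-4.0, 5.4], [0.9, 10.2]]
0.07 26 [[-6.7, -0.0], [-2.5, 5.4], [3.5, 8.8]]
0.085 23 [[-6.4, -1.5], [-3.2, 5.2], [1.9, 8.5]]
0.1 18 [[-6.1, 0.9], [-3.0, 5.4], [1.2, 8.2]]
0.115 1 [[-1.3, -3.6], [-1.3, -3.6], [-1.3, -3.6]]
zmax [0.1106 0.1106 0.1109 0.1134 0.1175] tcp [0.4879 0.246  0.3006] [ 5.000e-04  9.912e-01  1.322e-01 -6.000e-04]
pos [0.4881 0.2458 0.3009] shift cm [ 0.07 -0.09  5.59] rot [0.001 0.001 0.001]
[0.4878 0.2459 0.1896] (np.float64(253.85958379478691), np.float64(120.08422249845)) (np.float64(255.73312282394187), np.float64(145.030021591849))
[(np.int64(286), np.int64(100)), (np.int64(287), np.int64(100)), (np.int64(288), np.int64(100)), (np.int64(289), np.int64(100)), (np.int64(290), np.int64(100)), (np.int64(291), np.int64(100)), (np.int64(292), np.int64(100)), (np.int64(293), np.int64(100)), (np.int64(294), np.int64(100)), (np.int64(295), np.int64(100)), (np.int64(296), np.int64(100)), (np.int64(297), np
[... 2425 characters left out ...]
49), np.int64(161)), (np.int64(250), np.int64(161)), (np.int64(251), np.int64(161)), (np.int64(252), np.int64(161)), (np.int64(253), np.int64(161)), (np.int64(254), np.int64(161)), (np.int64(247), np.int64(162)), (np.int64(248), np.int64(162)), (np.int64(249), np.int64(162)), (np.int64(250), np.int64(162)), (np.int64(251), np.int64(162)), (np.int64(252), np.int64(162)), (np.int64(253), np.int64(162)), (np.int64(254), np.int64(162)), (np.int64(247), np.int64(163)), (np.int64(248), np.int64(163)), (np.int64(249), np.int64(163)), (np.int64(250), np.int64(163)), (np.int64(251), np.int64(163)), (np.int64(252), np.int64(163)), (np.int64(253), np.int64(163)), (np.int64(254), np.int64(163))]
253 120
```

View pics/s4.png

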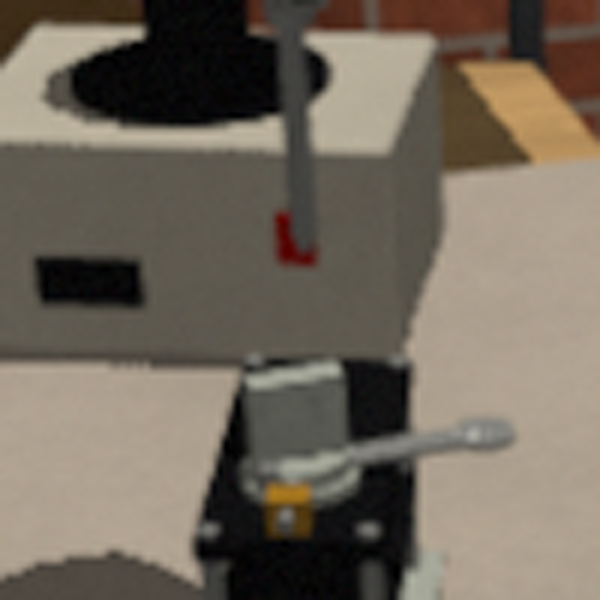

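The knob hides the bore in the side view, and the nose shows at crop (305,250). I compare rod and plate along the fixture's lateral axis, which the side camera resolves well.

Run:
```python
from m import *
f=dict(np.load("s4.npz"));s0=dict(np.load("side0.npz"))
e=np.array([.956,-.294,0]);l=np.array([.294,.956,0])
p=np.array([.4880,.2459,.3006]);C=cloud(f)
m=(np.hypot(C[...,0]-p[0],C[...,1]-p[1])<.03)&(C[...,2]>.2)&(C[...,2]<.285)
mid=[]
for v in range(400):
    k=C[v][m[v]]
    if len(k)>=3: L=k@e; mid.append(((L.min()+L.max())/2,L.max()-L.min(),np.median(k@l)))
print("rod lat(side)",np.round(np.mean(mid,0),4),"tcp lat",p@e,"tcp long",p@l)
for nm in("side0","s4"):
    g=dict(np.load(nm+".npz"));C=cloud(g);m=(C[...,2]>.109)&(C[...,2]<.118);m[:,:225]=0;m[:,290:]=0;m[:130]=0;m[205:]=0
    mid=[]
    for v in range(400):
        k=C[v][m[v]]
        if len(k)>=15: L=k@e; mid.append(((L.min()+L.max())/2,L.max()-L.min()))
    mid=np.array(mid);ok=abs(mid[:,1]-.08)<.006;print(nm,ok.sum(),np.round(mid[ok].mean(0),4),mid[ok].std(0))
```

```text
rod lat(side) [0.3943 0.0092 0.3727] tcp lat 0.3942334 tcp long 0.3785524
side0 21 [0.3964 0.078 ] [0.00061603 0.00126787]
s4 12 [0.3963 0.0778] [0.00076272 0.00099426]
```

jog_arm:
  moves:
    - [[1.5,0.27,-0.03,0,0,0,0],[1.5,0,0,1.5,0,0,0],[1.5,0,0,1.5,0,0,0],[1.5,0,0,1.5,0,0,0],[1.5,0,0,1.2,0,0,0],[1.5,0,0,0.7,0,0,0],[1.5,0,0,0,0,0,0],[1.5,0,0,0,0,0,0]]

```text
time: 13.45
tool_pos: [0.4907, 0.2477, 0.2373]
tool_rot: [0.0, 0.991, 0.132, -0.0]
contact_force: [0.3, -0.2, -0.5]
gripper_width: 0.233
grasp_force: 59.0
```

Run:
```python
from m import *
go((.4906,.2468,.215),-1.307)
f=grab_frame("top");s=state();p=s["tool_pos"]
C=cloud(f)
# is nose/shaft visible from top?
m=(np.hypot(C[...,0]-p[0],C[...,1]-p[1])<.03)&(C[...,2]>.12)&(C[...,2]<.23); print(m.sum(), np.round(C[m].mean(0),4) if m.sum() else '')
```

```text
pos [0.4907 0.2477 0.2373] shift cm [-0.03  0.08  2.23] rot [0.    0.    0.002]
4 [0.482  0.247  0.1399]
```

jog_arm:
  moves:
    - [[1.5,0,0.07,0.3,0,0,0],[1.5,0,0,0.3,0,0,0],[1.5,0,0,0.3,0,0,0],[1.5,0,0,0.3,0,0,0],[1.5,0,0,0.3,0,0,0],[1.5,0,0,0,0,0,0]]

```text
time: 14.0
tool_pos: [0.4904, 0.2472, 0.2213]
tool_rot: [0.0, 0.991, 0.133, -0.001]
contact_force: [-0.1, -0.7, -2.1]
gripper_width: 0.232
grasp_force: 59.0
```

jog_arm:
  moves:
    - [[1.5,0,0,0.3,0,0,0],[1.5,0,0,0.3,0,0,0],[1.5,0,0,0,0,0,0]]

```text
time: 14.25
tool_pos: [0.4904, 0.2472, 0.2155]
tool_rot: [0.0, 0.991, 0.132, -0.001]
contact_force: [0.1, -0.5, -1.8]
gripper_width: 0.237
grasp_force: 59.0
```

jog_arm:
  moves:
    - [[1.5,0,0,0.5,0,0,0],[1.5,0,0,0.5,0,0,0],[1.5,0,0,0.5,0,0,0],[1.5,0,0,0.5,0,0,0],[1.5,0,0,0.5,0,0,0],[1.5,0,0,0.5,0,0,0],[1.5,0,0,0,0,0,0]]

```text
time: 14.83
tool_pos: [0.49, 0.2471, 0.1846]
tool_rot: [0.0, 0.991, 0.133, -0.001]
contact_force: [-0.3, 0.1, -2.4]
gripper_width: 0.236
grasp_force: 59.0
```

jog_arm:
  moves:
    - [[1.5,0,0,0.4,0,0,0],[1.5,0,0,0.4,0,0,0],[1.5,0,0,0.4,0,0,0],[1.5,0,0,0.4,0,0,0],[1.5,0,0,0.4,0,0,0],[1.5,0,0,0,0,0,0]]

```text
time: 15.33
tool_pos: [0.4903, 0.2471, 0.165]
tool_rot: [0.0, 0.991, 0.132, -0.001]
contact_force: [-0.4, -0.2, -1.0]
gripper_width: 0.23
grasp_force: 59.0
```

jog_arm:
  moves:
    - [[1.5,0,0,0.4,0,0,0],[1.5,0,0,0.4,0,0,0],[1.5,0,0,0.4,0,0,0],[1.5,0,0,0.4,0,0,0],[1.5,0,0,0.4,0,0,0],[1.5,0,0,0.4,0,0,0],[1.5,0,0,0.2,0,0,0],[1.5,0,0,0,0,0,0],[1.5,0,0,0,0,0,0],[1.5,0,0,0,0,0,0]]

```text
time: 16.17
tool_pos: [0.4908, 0.2473, 0.1404]
tool_rot: [0.0, 0.991, 0.133, -0.0]
contact_force: [-0.9, -0.6, -1.7]
gripper_width: 0.232
grasp_force: 59.0
```

Run:
```python
from m import *
f=grab_frame("side");t=grab_frame("top")
s=state();print(np.round(s["tool_pos"],4),np.round(s["contact_force"],1),s["grasp_force"])
u,v=map(int,proj(f,(.475,.2,.1)));a=cv2.resize(f["color"][v-60:v+60,u-50:u+50],(400,480),interpolation=cv2.INTER_CUBIC)
b=cv2.resize(t["color"][185:285,185:268],(398,480),interpolation=cv2.INTER_CUBIC)
cv2.imwrite("pics/fin.png",np.hstack([a,b])); print(u,v)
```

```text
[0.4908 0.2473 0.1404] [-0.2 -1.5 -2.2] 58.98558497428894
254 157
```

View pics/fin.png

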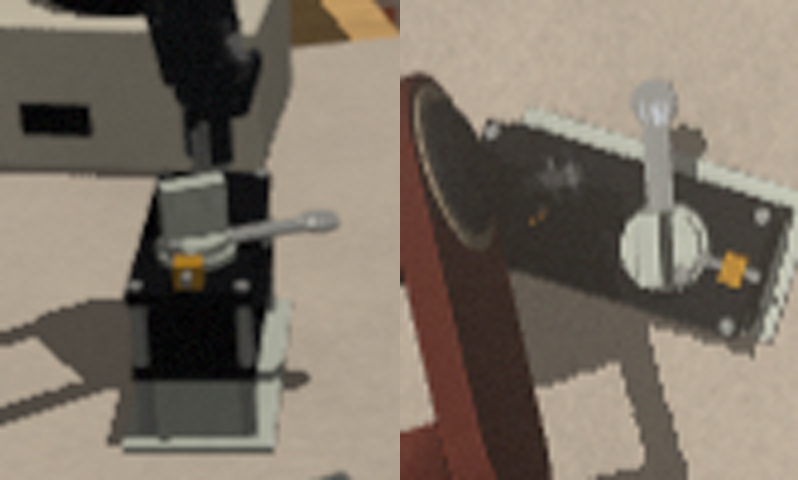

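The gripper holds the rod at the bore and the flag is still open, at (655,100) in the right-hand crop. The measured TCP height puts the nose at about z = 29 mm and the head's underside at about z = 134 mm. Contact force is only about 2 N, the rod's own weight.

```bash
python3 -c "
from plant import *
print(job_done())"
```

```text
the job is handed in; nothing more can be done
None
```

I turned the knob past its detent, and the flag is clear of the bore. The guide rod is threaded through both bushings and still gripped. By the arm's reading, its nose is about 21 mm below the lower plate and its head about 19 mm above the upper plate. I could not see the nose directly in the last pictures. The job was handed in at about 16 s, and no verdict was returned.

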